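# Load the anvil rack through the spring gate of a snap press

### The job

Load the snap press with its anvil rack: press the yellow release bar of the feed chute all the way down with one fingertip so that the red drop gate lifts, and while that fingertip holds it down, push the rack by its orange tab with the other fingertip, under the gate, until the rack is fully home against the end stop. Only then let go of the bar so that the gate drops shut behind the rack. Grip and lift nothing, never let the gate down on the passing rack, do not touch the two steel anvils, and leave the loose things round the chute where they stand.

Things in the scene. Friction and masses are not known exactly. Their poses are not given: they have to be found in the camera images.
- feed_chute: Fixed feed chute of a snap press. Origin: on the worktop under the middle of the lane's width. x points the way the rack travels (roughly to the robot's right), y away from the release bar (away from the robot). Base plate x -182..190, y -92..42, 4 mm thick; its top is the lane floor. Aluminium walls 6 mm thick, tops at z 26, inner faces at y -32 and 32. All sizes in mm.
- lane_start (a point): Middle of the lane's open start, on the lane floor, chute x -182.
- gate_line (a point): On the lane floor under the red gate blade, chute x 60. The blade is 6 mm thick (x 57..63), at y -12..28; shut, its lower edge is 12 mm above the worktop: the rack's tongue passes under it, its body does not. It swings up about a shaft along chute x at y -44, z 30 (bearing blocks to z 36); raised it reaches z 85 at most.
- end_stop (a point): Middle of the rubber face of the end stop, chute x 175, that the rack's front meets when home.
- press_ram (a point): Lower tip of the fixed press ram, z 66, over chute x 147. The blue press frame stands over chute x 112..190 only: to z 190 in the middle, hand lever to z 250 at the far side. Its column stands beside the lane at y 38..108. Keep the hand clear of it.
- drop_gate (a joint): Gate and release bar are one rocking piece; rad: 0 = gate shut (held by a spring), 0.65 = bar fully down on its stop, gate fully raised. The loaded rack passes freely above 0.46. The bar takes about 3 N to start and 5 N at the stop; the gate falls shut by itself when the bar is let go.
- release_bar (a point): Middle of the upper face of the yellow release bar with black tread; it moves with the gate. A flat strip 194 mm long (chute x -182..12), 32 mm wide, at chute y -54..-84 outside the near wall. Shut, it slopes up away from the chute, middle at z 42; fully down it slopes the other way, middle at z 25. Press it anywhere along its length; a fingertip can slide along it.
- anvil_rack: Loose wooden rack, 0.67 kg with its anvils. Origin: under the middle of its body (106 x 60 x 16 mm); x forward along the lane (2 mm side play). Behind it a flat steel tongue 5 mm thick, 30 wide ends in an upright orange push tab 52 wide, 52 high, 8 thick, rear face at x -119. Starts in the lane with its origin at chute x -36..-1; home (front on the end stop) at chute x 122.
- push_tab (a point): Middle of the rear face of the rack's orange push tab, 35 mm above the rack's underside; the face looks to the rack's -x, is 52 mm wide, and its top edge is 17 mm above this point.
- well_front (a point): Centre of the floor of the rack's front well (45 mm wide, 10 mm deep), where the front anvil sits.
- well_rear (a point): The same for the rear well.
- anvil_front: Round steel setter anvil, 43 mm across, 18 mm high, 0.16 kg, loose in the rack's front well and standing 8 mm proud of it; origin under its centre.
- anvil_rear: The same in the rear well.
- rivet_jar: Bystander: screw jar of brass rivets with black lid, 55 mm across, 55 mm high, loose; origin under its centre.
- thread_spool: Bystander: spool of red thread, 50 mm across, 60 mm high, loose; origin under its centre.
- paint_bottle: Bystander: black bottle of edge paint, 34 mm across, 75 mm high, loose; origin under its centre.
- brass_weight: Bystander: turned brass weight, 51 mm across, 68 mm high, loose; origin under its centre.
- mug: Bystander: spotted white mug, 78 mm across, 93 mm high, loose; origin under its middle.
Things that resemble listed ones, but are neither listed nor needed, are in the scene too. Leave any blue or brown look-alike of the anvil_front alone. Leave any green look-alike of the anvil_rear alone.

How it is judged:
By the outcome, as a careful person would: the job done as asked, in the order asked, and still so for the second after the job is handed in, with the robot touching nothing.
It also fails if it takes over 48 s, if anything falls off the work surface, if the arm or the gripper's body presses on something with over 40 N, if the wrist force passes 120 N, or if a joint passes its speed limit or range.

### The arm

A 7-joint arm with a two-finger parallel gripper is mounted at the origin on a cart in front of the work surface, level with it; the furniture and walls round the work are solid. World frame = base frame: x ahead of the robot, y to its left, z up, the work surface at z = 0. Lengths are in mm, angles in rad, forces in N, time in s.
With the tool pointing down it reaches from about 425 to 875 mm from the base axis. Payload 8.4 kg.
Tool frame: the origin (TCP) lies at the very end of the fingers, on their centre line; the grasp point (between the pads) lies 19 mm behind it (robot.hold_point_z is the distance from the TCP to the grasp point, in mm); z points along the fingers, y is the line along which they close (so a half turn about z gives the same grasp; the last joint's range is limited). The gripper opens to 87 mm and grips with 3 to 60 N. Pads are 19 mm wide; open, the fingers measure 117 mm over their backs; the gripper's body (75 mm by 190 mm) begins 51 mm behind the grasp point.
Start: joints at [1.117, 0.333, 0.04, 1.465, -0.013, 1.343, -0.059], TCP at [225.788, -609.494, 222.546] pointing down, gripper open.
Joint ranges: [-2.58, 2.58], [-0.38, 2.09], [-1.3, 1.39], [0.25, 2.4], [-1.5, 4.64], [0.08, 2.09], [-2.65, 2.65]. Speed limits (rad/s): [2.22, 2.22, 2.79, 2.79, 3.14, 3.14, 3.14].

### API

Orientations are given as a unit quaternion [w, x, y, z].
In Python, from workcell import read_state, imaging, job, robot gives the robot as it stands. The module is installed in compiled form; this text tells all that it offers.
- The arm moves only by the tool move_arm, never from a script. Its argument "plan" is a list of rows, each a list of 3 entries, a list of its own where there are three numbers: the shift along the tool's x, y, z in mm, then the turn, a rotation vector about the tool's x, y, z in rad, then the closure in counts, from 0 (fully open) to 255 (shut). A call has 1 to 12 rows; each row shifts and turns the commanded pose from where the row before left it, along the tool's axes as they then stand; what a row does not reach is not made up. A row lasts 1/12 s, in which the tool goes at most 41.7 mm and 7.16 degrees, less where a joint would pass 70% of its speed; a pose out of reach is approached as far as the arm can. A call is refused whole if a number of a shift passes 41.7 or a number of a turn 0.125, either way. A call with a gripper value outside its range is refused whole. The fingers move at their own pace and stop on an object; "force" is the grip in N (left out, the last holds). Time passes only in rows, so rows that do not move let the fingers close. It gives the time, the measured TCP pose, the force, the opening and the grip force at its end, in the units of the state.
- read_state(): the state, without advancing time (a new reading comes with each control period).
- imaging.read_camera(name): name is "scene" or "top" or "wrist"; returns (picture, depth): 400x640x3 uint8, blue, green, red; 400x640 float32, mm along the optical axis (not along the pixel's ray), 0 where there is no reading.
- imaging.calibration(name): a dict with "K" (3x3 intrinsics, pixels), "xyz" and "rotation" of the camera in the world. Camera axes: x right, y down, z forward; pixel columns grow to the right and rows downward; lengths in mm; the calibration is good to about 2 mm. A picture is of the moment at which its call begins: read the wrist's pose just before it. calibration takes no time and is no camera call; for the wrist camera it gives the pose at the moment of the call.
- job.finish_job(): hands the job in; it is judged then, once.
The state is a dict: "time": time; "qpos": joint angles; "qvel": joint speeds; "joint_torque": joint torques, N m; "position": TCP position; "tool_rot": TCP orientation; "force": force on the tool from outside, world axes, zero at the start; "ft_torque": the same for the moment, N m; "gripper_width": opening from 0.0 (shut) to 1.0 (fully open); "grip_force": force on a finger pad.
Only numpy, scipy, OpenCV 4.12 (cv2) and the standard library are available. Lean on these libraries where they do the work, as an engineer would, in place of code of your own. Each camera call takes 0.05 s, during which the arm holds its last target. There are 200 camera calls.

## Working session

There is one attempt and no reset: what is moved stays moved. The work goes in short steps, Python scripts to look and compute and a tool call to move; the robot and the scene stay as the last step left them, time stands still between calls to the robot, and variables do not carry over. Pictures are saved under pics/ and viewed, at most 10 in all, crops included, and the job is handed in when it is done.

Besides the shell and the picture viewer there is one more tool, called after "Emit:" as name([rows], argument=value, ...), one row to a line, values as JSON. move_arm: Moves the arm, as the interface text tells. Its arguments: {"type":"object","properties":{"plan":{"type":"array","items":{"type":"array"}},"force":{"type":"number"}},"required":["plan"]}

```bash
mkdir -p pics
python3 - <<'E'
from workcell import read_state, imaging
import cv2,numpy as np
s=read_state();print({k:np.round(v,3).tolist() for k,v in s.items()})
for n in("scene","top"):
    p,d=imaging.read_camera(n);cv2.imwrite(f"pics/{n}.png",p);np.save(f"{n}_d.npy",d)
    c=imaging.calibration(n);print(n,{k:np.round(c[k],3).tolist() for k in c})
E
```

```text
{'time': 0.0, 'qpos': [1.117, 0.334, 0.04, 1.466, -0.013, 1.343, -0.059], 'qvel': [0.0, 0.002, 0.0, 0.0, 0.001, -0.001, -0.001], 'joint_torque': [-0.001, -65.636, 1.335, -40.38, -0.06, 0.045, 0.0], 'position': [225.625, -609.07, 221.64], 'tool_rot': [-0.001, 0.984, 0.176, -0.0], 'force': [0.028, 0.203, 0.301], 'ft_torque': [0.023, -0.039, 0.02], 'grip_force': 0.0, 'gripper_width': 1.003}
scene {'K': [[393.715, 0.0, 318.589], [0.0, 393.715, 199.128], [0.0, 0.0, 1.0]], 'xyz': [644.24, 685.706, 1126.565], 'rotation': [-0.007, 0.047, 0.972, -0.23]}
top {'K': [[427.25, 0.0, 321.181], [0.0, 427.25, 201.867], [0.0, 0.0, 1.0]], 'xyz': [432.304, 152.58, 1007.456], 'rotation': [-0.053, 0.711, -0.698, 0.068]}
```

View pics/scene.png

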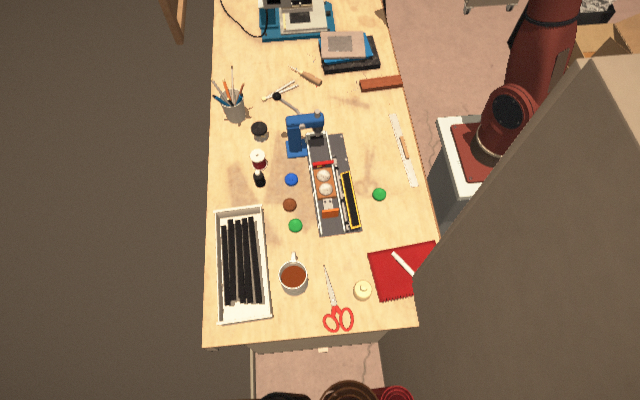

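View pics/top.png

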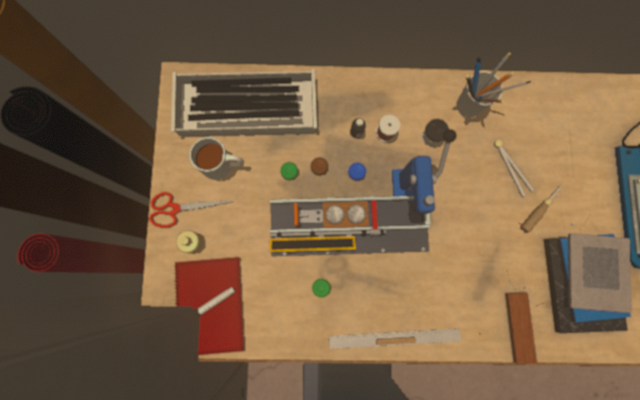

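The top view shows the chute at about (270–430, 197–253). The yellow bar is at (313, 243), the orange tab at (297, 215), the anvils at (335/356, 214), the red gate at (375, 214) and the press at (420, 185). Next I'll measure the chute frame and the tab.

```bash
cat > h.py <<'E'
import cv2,numpy as np
from scipy.spatial.transform import Rotation as R
from workcell import imaging
def cal(n):
    c=imaging.calibration(n);q=np.array(c["rotation"]).ravel()
    r=R.from_quat(q[[1,2,3,0]]).as_matrix() if q.size==4 else q.reshape(3,3)
    return np.array(c["K"]),r,np.array(c["xyz"])
def plane(uv,z,c):
    K,r,t=c;uv=np.atleast_2d(uv).astype(float)
    d=np.c_[uv,np.ones(len(uv))]@np.linalg.inv(K).T@r.T
    return t+d*((z-t[2])/d[:,2])[:,None]
def deproj(uv,dep,c):
    K,r,t=c;uv=np.atleast_2d(uv).astype(float)
    return t+(np.c_[uv,np.ones(len(uv))]@np.linalg.inv(K).T*np.asarray(dep)[:,None])@r.T
def mask(p,lo,hi,box):
    m=cv2.inRange(cv2.cvtColor(p,cv2.COLOR_BGR2HSV),lo,hi);o=np.zeros_like(m);x0,y0,x1,y1=box
    o[y0:y1,x0:x1]=m[y0:y1,x0:x1];return o
E
python3 - <<'E'
from h import *
boxes={"top":(262,190,440,262),"scene":(300,130,370,240)}
for n in boxes:
    p=cv2.imread(f"pics/{n}.png");d=np.load(f"{n}_d.npy");c=cal(n)
    for nm,lo,hi in(("yellow",(20,140,90),(33,255,255)),("orange",(7,150,120),(17,255,255)),("red",(0,170,80),(4,255,255))):
        m=mask(p,lo,hi,boxes[n]);v,u=np.nonzero(m)
        uv=np.c_[u,v];P=deproj(uv,d[v,u],c)
        print(n,nm,len(u),"px",cv2.boundingRect(m),"med",np.median(P,0).round(1),"z5-95",np.percentile(P[:,2],[5,95]).round(1),
          "rect",[np.round(x,1) for x in cv2.minAreaRect(P[:,:2].astype(np.float32))])
x0,y0,x1,y1=262,190,442,262
p=cv2.imread("pics/top.png")[y0:y1,x0:x1];a=cv2.resize(p,None,fx=4.4,fy=4.4,interpolation=cv2.INTER_CUBIC)
p=cv2.imread("pics/scene.png")[130:240,280:370];b=cv2.resize(p,None,fx=2.5,fy=2.5,interpolation=cv2.INTER_CUBIC)
o=np.zeros((a.shape[0]+b.shape[0],800,3),np.uint8);o[:a.shape[0],:a.shape[1]]=a;o[a.shape[0]:,:b.shape[1]]=b
cv2.imwrite("pics/crop.png",o);print(o.shape)
E
```

```text
top yellow 495 px (270, 236, 86, 16) med [497.1 146.7  40.3] z5-95 [ 4.4 48. ] rect [array([476.2, 148.2]), array([ 87.2, 193. ]), np.float64(3.0)]
top orange 474 px (294, 202, 74, 25) med [569.6  80.6  20.9] z5-95 [17.6 56.6] rect [array([520.7, 103.8]), array([164.9, 173.3]), np.float64(6.4)]
top red 115 px (372, 201, 5, 28) med [574.7  10.1  37.2] z5-95 [34.2 39.9] rect [array([573.7,   9.9]), array([63.1,  9.7]), np.float64(0.7)]
scene yellow 148 px (341, 171, 20, 58) med [508.4 166.1  39.3] z5-95 [33.2 47.6] rect [array([505.8, 140.1]), array([ 29.6, 216.8]), np.float64(2.4)]
scene orange 374 px (314, 165, 40, 62) med [574.6 122.1  21.2] z5-95 [14.9 55.4] rect [array([575.9, 353. ]), array([674.9, 118. ]), np.float64(84.8)]
scene red 75 px (313, 160, 20, 8) med [577.9  12.4  35.6] z5-95 [22.1 39.7] rect [array([577.2,   1.2]), array([64.9, 32.9]), np.float64(6.2)]
(592, 800, 3)
```

View pics/crop.png

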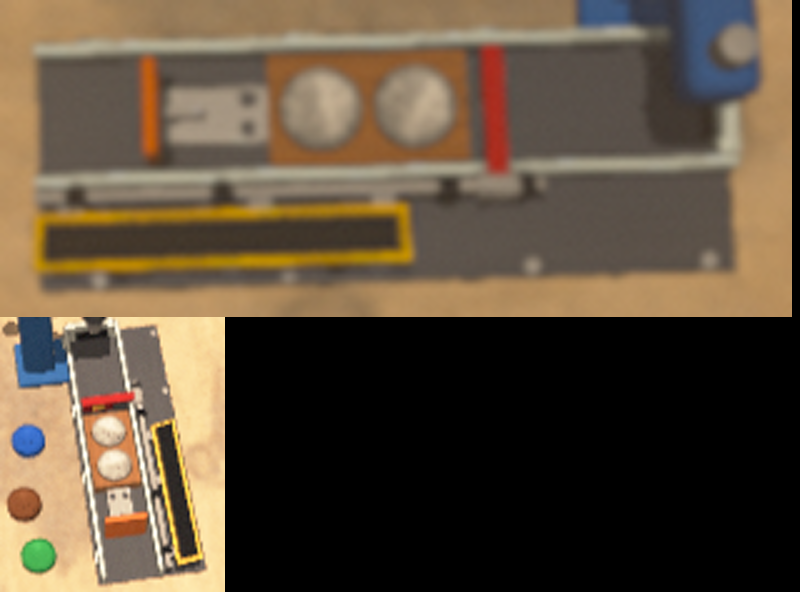

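The crop shows the tab at crop (150, 107), the rack ahead of it with two anvils, the shut gate at (495, 107) and the bar over (37–412, 238). The lane is almost aligned with world −y. I'll now fit the chute pose.

Run:
```python
from h import *
for n,box in(("top",(262,190,440,262)),("scene",(280,130,370,240))):
    p=cv2.imread(f"pics/{n}.png");d=np.load(f"{n}_d.npy");c=cal(n)
    x0,y0,x1,y1=box;v,u=np.mgrid[y0:y1,x0:x1].reshape(2,-1)
    P=deproj(np.c_[u,v],d[v,u],c);hsv=cv2.cvtColor(p,cv2.COLOR_BGR2HSV)[v,u].astype(int)
    y=(hsv[:,0]>19)&(hsv[:,0]<34)&(hsv[:,1]>140)&(hsv[:,2]>90)&(P[:,2]>28)&(P[:,0]<540)
    B=P[y];r=cv2.minAreaRect(B[:,:2].astype(np.float32));print(n,"bar",r,"z med",np.median(B[:,2]))
    o=(hsv[:,0]>5)&(hsv[:,0]<18)&(hsv[:,1]>150)&(P[:,2]>40)&(P[:,1]<230)&(P[:,1]>50)&(P[:,0]>530)
    T=P[o];print(" tab",len(T),T.mean(0).round(1),T.min(0).round(1),T.max(0).round(1), cv2.minAreaRect(T[:,:2].astype(np.float32)))
    w=(hsv[:,1]<70)&(hsv[:,2]>130)&(P[:,2]>21)&(P[:,2]<31)&(P[:,0]>525)&(P[:,0]<630)&(P[:,1]>55)
    for nm,s in(("near",P[:,0]<570),("far",P[:,0]>590)):
        W=P[w&s]
        if len(W)<10: continue
        f=np.polyfit(W[:,1],W[:,0],1);res=W[:,0]-np.polyval(f,W[:,1]);k=abs(res)<4;f=np.polyfit(W[k,1],W[k,0],1)
        print(" wall",nm,len(W),"slope",f[0].round(4),"x at y=100:",np.polyval(f,100).round(1),"z",np.median(W[:,2]).round(1),"y range",W[k,1].min().round(1),W[k,1].max().round(1))
```

```text
top bar ((476.12200927734375, 149.03619384765625), (87.15255737304688, 191.38401794433594), 2.957347869873047) z med 41.80621974313203
 tab 79 [570.5 189.4  55.5] [545.5 185.8  40.3] [593.7 193.8  59.6] ((569.5899658203125, 189.84693908691406), (48.37106704711914, 6.9033637046813965), 1.4994263648986816)
 wall near 312 slope -0.0758 x at y=100: 543.2 z 26.7 y range 138.3 248.1
 wall far 235 slope -0.037 x at y=100: 609.1 z 26.1 y range 55.5 251.4
scene bar ((505.2657470703125, 152.8765411376953), (29.646425247192383, 191.31353759765625), 2.408083915710449) z med 39.35518657446801
 tab 69 [572.5 193.   51. ] [546.9 186.7  40.2] [596.1 197.6  58.9] ((571.497314453125, 191.94798278808594), (49.801353454589844, 9.842551231384277), 5.565590858459473)
 wall near 170 slope -0.0754 x at y=100: 544.3 z 26.4 y range 117.8 249.3
 wall far 129 slope -0.0333 x at y=100: 610.3 z 25.7 y range 76.7 253.3
```

Run:
```python
from h import *
d=np.load("scene_d.npy");c=cal("scene")
uv=np.array([[450,300],[600,100],[620,380],[430,360],[560,200],[420,280]]);print(deproj(uv,d[uv[:,1],uv[:,0]],c).round())
d=np.load("top_d.npy");c=cal("top");v,u=np.mgrid[0:400:1,0:640:1].reshape(2,-1)
P=deproj(np.c_[u,v],d[v,u],c);k=(P[:,2]>110)&(d[v,u]>0);print(k.sum(), P[k].min(0).round(),P[k].max(0).round())
```

```text
[[362. 533. 299.]
 [363. 465. 838.]
 [361. 699. 713.]
 [363. 630.  45.]
 [361. 516. 731.]
 [361. 439. 105.]]
55652 [ 193. -596.  110.] [964. 841. 641.]
```

Emit:
move_arm([
  [[0,0,-6],[0,0,-0.125],0],
  [[0,0,-6],[0,0,-0.125],0],
  [[0,0,-6],[0,0,-0.125],0],
  [[0,0,-6],[0,0,-0.125],20],
  [[0,0,-6],[0,0,-0.125],40],
  [[0,0,-6],[0,0,-0.125],60],
  [[0,0,-6],[0,0,-0.125],91],
  [[0,0,-6],[0,0,-0.125],91],
  [[0,0,-6],[0,0,-0.125],91],
  [[0,0,-6],[0,0,-0.125],91],
  [[0,0,0],[0,0,0],91],
])

```text
time: 1.02
position: [225.8, -609.8, 283.4]
tool_rot: [0.0, 0.693, 0.721, -0.0]
force: [-0.4, -0.1, -1.5]
gripper_width: 0.647
grip_force: 0.0
```

Emit:
move_arm([
  [[33,16.5,0],[0,0,0],91],
  [[33,16.5,0],[0,0,0],91],
  [[33,16.5,0],[0,0,0],91],
  [[33,16.5,0],[0,0,0],91],
  [[33,16.5,0],[0,0,0],91],
  [[33,16.5,0],[0,0,0],91],
  [[33,16.5,0],[0,0,0],91],
  [[33,16.5,0],[0,0,0],91],
  [[33,16.5,0],[0,0,0],91],
  [[33,16.5,0],[0,0,0],91],
  [[33,16.5,0],[0,0,0],91],
  [[33,16.5,0],[0,0,0],91],
])

```text
time: 2.02
position: [410.4, -205.2, 282.2]
tool_rot: [-0.0, 0.697, 0.717, -0.0]
force: [0.7, -0.2, 0.4]
gripper_width: 0.642
grip_force: 0.0
```

Emit:
move_arm([
  [[33,16.5,0],[0,0,0],91],
  [[33,16.5,0],[0,0,0],91],
  [[33,16.5,0],[0,0,0],91],
  [[33,16.5,0],[0,0,0],91],
  [[33,8.7,0],[0,0,0],91],
  [[33,8.7,0],[0,0,0],91],
  [[33,8.7,0],[0,0,0],91],
  [[33,8.7,0],[0,0,0],91],
  [[33,8.7,0],[0,0,0],91],
  [[33,8.7,0],[0,0,0],91],
  [[33,8.7,0],[0,0,0],91],
  [[33,8.7,0],[0,0,0],91],
])

```text
time: 3.02
position: [532.3, 194.7, 282.0]
tool_rot: [-0.0, 0.697, 0.717, -0.0]
force: [0.6, -0.6, -0.8]
gripper_width: 0.643
grip_force: 0.0
```

```bash
cat > w.py <<'E'
from h import *
import sys
from workcell import read_state
s=read_state();print(s["time"],np.round(s["position"],1),np.round(s["tool_rot"],4))
c=cal("wrist");p,d=imaging.read_camera("wrist");cv2.imwrite(f"pics/{sys.argv[1]}.png",p)
v,u=np.mgrid[0:400,0:640].reshape(2,-1);P=deproj(np.c_[u,v],d[v,u],c);h=cv2.cvtColor(p,cv2.COLOR_BGR2HSV)[v,u].astype(int)
ok=(d[v,u]>0);near=(P[:,0]>470)&(P[:,0]<640)&(P[:,1]<280)&(P[:,1]>-20)
y=ok&near&(h[:,0]>19)&(h[:,0]<34)&(h[:,1]>140)&(h[:,2]>90)&(P[:,2]>18)&(P[:,2]<60)&(P[:,0]<540)
if y.sum()>20:
    B=P[y];print("bar",y.sum(),cv2.minAreaRect(B[:,:2].astype(np.float32)),"z",np.percentile(B[:,2],[5,50,95]).round(1))
o=ok&near&(h[:,0]>5)&(h[:,0]<18)&(h[:,1]>150)&(P[:,2]>44)&(P[:,2]<70)&(P[:,0]>535)&(P[:,0]<615)
if o.sum()>20:
    T=P[o];print("tab",o.sum(),np.percentile(T,[1,50,99],axis=0).round(1),cv2.minAreaRect(T[:,:2].astype(np.float32)))
w=ok&near&(h[:,1]<80)&(h[:,2]>110)&(P[:,2]>22)&(P[:,2]<31)
for nm,k in(("near",(P[:,0]<550)&(P[:,0]>525)),("far",(P[:,0]>595)&(P[:,0]<620))):
    W=P[w&k]
    if len(W)>30:
        f=np.polyfit(W[:,1],W[:,0],1)
        for _ in range(4):
            r=abs(W[:,0]-np.polyval(f,W[:,1]))<4.5;f=np.polyfit(W[r,1],W[r,0],1)
        print("wall",nm,len(W),f[0].round(4),"x@y100,200",np.polyval(f,[100,200]).round(1),"y",W[r,1].min().round(1),W[r,1].max().round(1),"z",np.median(W[:,2]).round(1))
E
python3 w.py w1
```

```text
3.0167 [532.3 194.7 282. ] [-1.000e-04  6.970e-01  7.171e-01 -2.000e-04]
bar 1105 ((502.77728271484375, 170.63494873046875), (29.636030197143555, 158.73191833496094), 2.671247720718384) z [35.1 40.6 46.8]
tab 364 [[544.3 187.   45.1]
 [568.4 192.9  55.4]
 [594.4 196.4  57.8]] ((569.2025756835938, 191.76138305664062), (51.27817916870117, 8.27426528930664), 2.980670928955078)
wall near 593 -0.0504 x@y100,200 [539.6 534.6] y 12.6 251.5 z 26.1
wall far 590 -0.0473 x@y100,200 [609.2 604.5] y -1.0 254.6 z 26.1
```

View pics/w1.png

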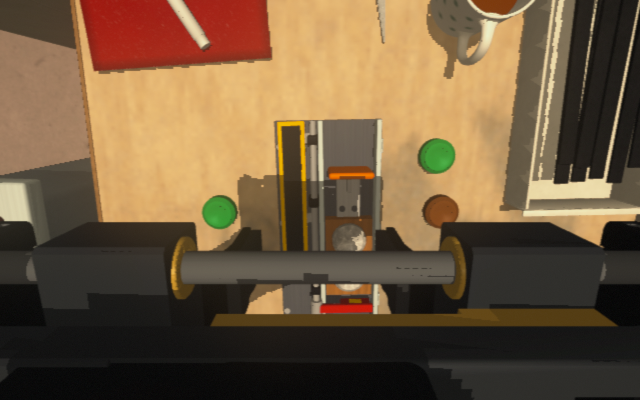

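The wrist view shows the bar at (290, 185), the orange tab at (350, 173) and the open lane behind the tab. The lane edges fit cleanly: yaw 2.8°, tab rear at y≈196. I'll align and descend.

Emit:
move_arm([
  [[12,1.2,0],[0,0,-0.02],91],
  [[11.5,1.2,0],[0,0,0],91],
  [[0,0,30],[0,0,0],91],
  [[0,0,30],[0,0,0],91],
  [[0,0,30],[0,0,0],91],
  [[0,0,30],[0,0,0],91],
  [[0,0,30],[0,0,0],91],
  [[0,0,30],[0,0,0],91],
  [[0,0,15],[0,0,0],91],
  [[0,0,0],[0,0,0],91],
  [[0,0,0],[0,0,0],91],
])

```text
time: 3.98
position: [533.3, 216.3, 87.1]
tool_rot: [-0.0, 0.689, 0.725, -0.001]
force: [-0.6, -0.3, -0.1]
gripper_width: 0.642
grip_force: 0.0
```

Emit:
move_arm([
  [[1,0,15],[0,0,0],91],
  [[0,0,15],[0,0,0],91],
  [[0,0,6],[0,0,0],91],
  [[0,0,4],[0,0,0],91],
  [[0,0,4],[0,0,0],91],
  [[0,0,4],[0,0,0],91],
  [[0,0,0],[0,0,0],91],
  [[0,0,0],[0,0,0],91],
])

```text
time: 4.65
position: [534.0, 218.2, 40.0]
tool_rot: [0.0, 0.688, 0.726, 0.0]
force: [0.4, 0.2, 3.1]
gripper_width: 0.644
grip_force: 1.7
```

Bar contact is at about 3 N, as expected. I'll continue down to the stop.

Emit:
move_arm([
  [[0,0,3],[0,0,0],91],
  [[0,0,3],[0,0,0],91],
  [[0,0,3],[0,0,0],91],
  [[0,0,2],[0,0,0],91],
  [[0,0,0],[0,0,0],91],
  [[0,0,0],[0,0,0],91],
])

```text
time: 5.15
position: [533.4, 218.3, 28.7]
tool_rot: [-0.0, 0.688, 0.726, 0.0]
force: [-2.9, 0.3, 5.8]
gripper_width: 0.644
grip_force: 3.1
```

Emit:
move_arm([
  [[0,0,1],[0,0,0],91],
  [[0,0,1],[0,0,0],91],
  [[0,0,1],[0,0,0],91],
  [[0,0,0],[0,0,0],91],
  [[0,0,0],[0,0,0],91],
])

```text
time: 5.57
position: [533.7, 218.3, 26.0]
tool_rot: [0.0, 0.688, 0.726, 0.0]
force: [-2.3, -0.0, 6.2]
gripper_width: 0.643
grip_force: 3.4
```

Emit:
move_arm([
  [[0,0,1],[0,0,0],91],
  [[0,0,1],[0,0,0],91],
  [[0,0,0],[0,0,0],91],
  [[0,0,0],[0,0,0],91],
])

```text
time: 5.9
position: [533.9, 218.4, 25.3]
tool_rot: [0.0, 0.688, 0.726, 0.0]
force: [-5.7, -3.2, 21.0]
gripper_width: 0.645
grip_force: 10.8
```

Run:
```python
from h import *
a,d=imaging.read_camera("top");b,ds=imaging.read_camera("scene")
np.save("d2.npy",d)
A=cv2.resize(a[150:262,255:440],None,fx=3,fy=3,interpolation=2);B=cv2.resize(b[120:240,270:380],None,fx=2.2,fy=2.2,interpolation=2)
o=np.zeros((A.shape[0]+B.shape[0],max(A.shape[1],B.shape[1]),3),np.uint8);o[:A.shape[0],:A.shape[1]]=A;o[A.shape[0]:,:B.shape[1]]=B
cv2.imwrite("pics/press.png",o)
for n,p,dd in(("top",a,d),("scene",b,ds)):
    m=mask(p,(0,170,60),(4,255,255),(300,130,440,262) if n=="scene" else (362,180,400,240));v,u=np.nonzero(m);P=deproj(np.c_[u,v],dd[v,u],cal(n))
    if len(P): print(n,len(P),np.percentile(P,[5,50,95],axis=0).round(1))
```

```text
top 106 [[542.2   5.8  44.7]
 [568.1   9.9  63.7]
 [588.6  14.2  79.5]]
scene 844 [[285.6 306.6   5.2]
 [356.2 329.8   8.9]
 [465.5 353.4  12.8]]
```

View pics/press.png

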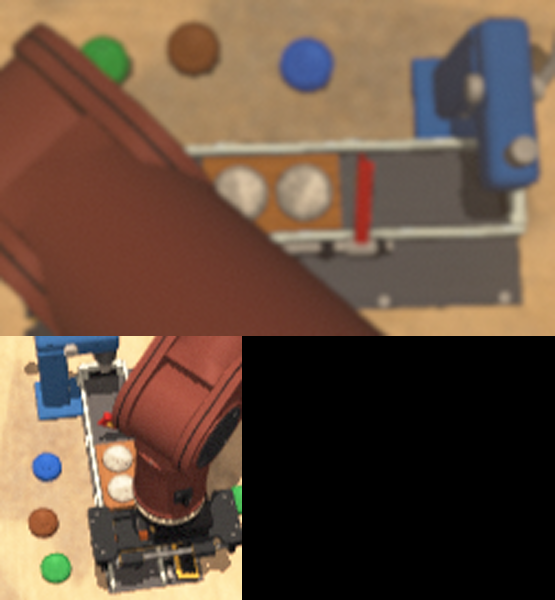

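The bar is on its stop: force jumps to 21 N and the gate is raised to z≈80. In the top view the red blade leans up at (363, 200). I'll ease the press a little and start pushing.

Emit:
move_arm([
  [[-3,0,-0.5],[0,0,0],91],
  [[-3,0,0],[0,0,0],91],
  [[-3,0,0],[0,0,0],91],
  [[-3,0,0],[0,0,0],91],
  [[-3,0,0],[0,0,0],91],
  [[-3,0,0],[0,0,0],91],
  [[-3,0,0],[0,0,0],91],
  [[-3,0,0],[0,0,0],91],
  [[-3,0,0],[0,0,0],91],
])

```text
time: 6.75
position: [534.7, 196.2, 25.7]
tool_rot: [-0.002, 0.687, 0.727, 0.003]
force: [-5.4, 12.5, 11.3]
gripper_width: 0.64
grip_force: 8.1
```

Emit:
move_arm([
  [[-3,0,0],[0,0,0],91],
  [[-3,0,0],[0,0,0],91],
  [[-3,0,0],[0,0,0],91],
  [[-3,0,0],[0,0,0],91],
  [[-3,0,0],[0,0,0],91],
  [[-3,0,0],[0,0,0],91],
])

```text
time: 7.25
position: [535.6, 178.4, 25.7]
tool_rot: [-0.002, 0.687, 0.727, 0.003]
force: [-6.0, 12.4, 12.1]
gripper_width: 0.642
grip_force: 8.7
```

Run:
```python
from h import *
a,d=imaging.read_camera("top")
A=cv2.resize(a[180:262,310:440],None,fx=4.5,fy=4.5,interpolation=2);cv2.imwrite("pics/push1.png",A)
```

```text
(no output)
```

View pics/push1.png

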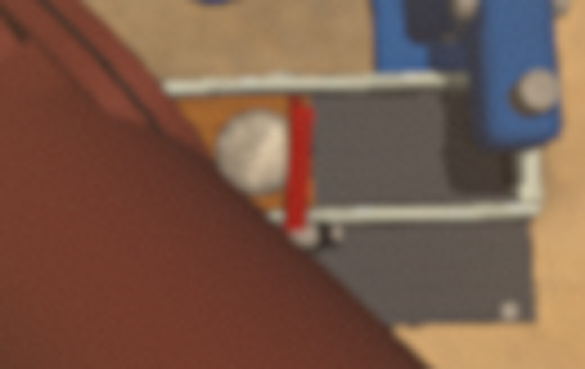

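The rack front is now passing under the raised gate at (300, 165). The push is a steady 12 N, so I'll continue.

Emit:
move_arm([
  [[-4,0,0],[0,0,0],91],
  [[-4,0,0],[0,0,0],91],
  [[-4,0,0],[0,0,0],91],
  [[-4,0,0],[0,0,0],91],
  [[-4,0,0],[0,0,0],91],
  [[-4,0,0],[0,0,0],91],
  [[-4,0,0],[0,0,0],91],
  [[-4,0,0],[0,0,0],91],
  [[-4,0,0],[0,0,0],91],
  [[-4,0,0],[0,0,0],91],
])

```text
time: 8.13
position: [537.8, 138.9, 25.7]
tool_rot: [-0.002, 0.686, 0.727, 0.003]
force: [-6.7, 15.1, 15.0]
gripper_width: 0.647
grip_force: 9.9
```

Emit:
move_arm([
  [[-4,0,-0.1],[0,0,0],91],
  [[-4,0,-0.1],[0,0,0],91],
  [[-4,0,0],[0,0,0],91],
  [[-4,0,0],[0,0,0],91],
  [[-4,0,0],[0,0,0],91],
  [[-4,0,0],[0,0,0],91],
  [[-4,0,0],[0,0,0],91],
  [[-4,0,0],[0,0,0],91],
  [[-4,0,0],[0,0,0],91],
  [[-4,0,0],[0,0,0],91],
])

```text
time: 8.97
position: [539.9, 99.0, 25.8]
tool_rot: [-0.002, 0.686, 0.727, 0.003]
force: [-7.4, 15.0, 15.3]
gripper_width: 0.644
grip_force: 10.6
```

Emit:
move_arm([
  [[-3,0,0],[0,0,0],91],
  [[-3,0,0],[0,0,0],91],
  [[-3,0,0],[0,0,0],91],
  [[-3,0,0],[0,0,0],91],
  [[-3,0,0],[0,0,0],91],
  [[-2,0,0],[0,0,0],91],
])

```text
time: 9.47
position: [540.8, 82.0, 25.8]
tool_rot: [-0.002, 0.687, 0.727, 0.002]
force: [-8.4, 17.5, 17.4]
gripper_width: 0.644
grip_force: 11.0
```

Emit:
move_arm([
  [[-1.5,0,0],[0,0,0],91],
  [[-1.5,0,0],[0,0,0],91],
  [[-1,0,0],[0,0,0],91],
])

```text
time: 9.72
position: [541.0, 78.0, 25.7]
tool_rot: [-0.002, 0.686, 0.727, 0.002]
force: [-7.4, 15.2, 16.6]
gripper_width: 0.642
grip_force: 11.6
```

Emit:
move_arm([
  [[-1,0,0],[0,0,0],91],
  [[-1,0,0],[0,0,0],91],
  [[-1,0,0],[0,0,0],91],
])

```text
time: 9.97
position: [541.1, 77.0, 25.8]
tool_rot: [-0.003, 0.686, 0.728, 0.003]
force: [-7.7, 21.2, 15.8]
gripper_width: 0.64
grip_force: 14.8
```

Emit:
move_arm([
  [[-1,0,0],[0,0,0],91],
  [[-1,0,0],[0,0,0],91],
])

```text
time: 10.13
position: [541.1, 76.8, 26.0]
tool_rot: [-0.003, 0.685, 0.728, 0.004]
force: [-7.4, 28.8, 14.5]
gripper_width: 0.644
grip_force: 16.2
```

The force is rising with no motion, so the rack appears to be on the end stop. I'll verify by camera before releasing.

Emit:
move_arm([
  [[-1,0,0],[0,0,0],91],
  [[0,0,0],[0,0,0],91],
])

```text
time: 10.3
position: [541.2, 76.7, 26.0]
tool_rot: [-0.003, 0.685, 0.729, 0.004]
force: [-8.3, 28.7, 14.0]
gripper_width: 0.644
grip_force: 16.8
```

Run:
```python
from h import *
a,d=imaging.read_camera("top");b,ds=imaging.read_camera("scene")
A=cv2.resize(a[180:262,330:440],None,fx=4,fy=4,interpolation=2);B=cv2.resize(b[110:190,280:350],None,fx=5,fy=5,interpolation=2)
o=np.zeros((400,800,3),np.uint8);o[:A.shape[0],:A.shape[1]]=A;o[:B.shape[0],445:445+B.shape[1]]=B;cv2.imwrite("pics/home.png",o)
```

```text
(no output)
```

View pics/home.png

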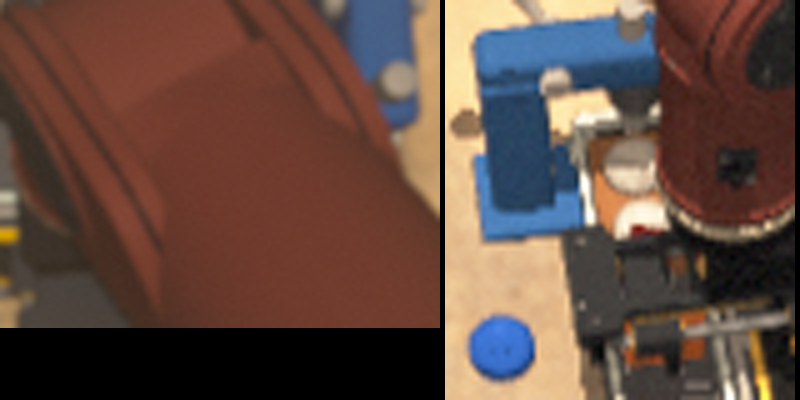

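The scene view shows the rack's wooden front at the end-stop corner around (600, 150), with the front anvil under the ram. The measured TCP puts the tab at chute x≈3, which is home. I'll back the push finger off with the bar still held, then check.

Emit:
move_arm([
  [[2,0,0],[0,0,0],91],
  [[2,0,0],[0,0,0],91],
  [[2,0,0],[0,0,0],91],
  [[2,0,0],[0,0,0],91],
  [[3,0,0],[0,0,0],91],
  [[4,0,0],[0,0,0],91],
  [[4,0,0],[0,0,0],91],
  [[0,0,0],[0,0,0],91],
])

```text
time: 11.07
position: [541.2, 80.7, 25.6]
tool_rot: [0.002, 0.688, 0.725, -0.003]
force: [-7.2, -14.1, 25.0]
gripper_width: 0.639
grip_force: 13.0
```

```bash
python3 w.py w2
python3 - <<'E'
from h import *
p=cv2.imread("pics/w2.png");print(p.shape)
E
```

```text
11.0667 [541.2  80.7  25.6] [ 0.0024  0.6885  0.7253 -0.0027]
bar 5098 ((504.43255615234375, 123.92979431152344), (31.00912094116211, 135.78436279296875), 2.7966763973236084) z [19.7 27.8 29.3]
tab 1100 [[550.6  64.4  44.2]
 [561.3  67.7  53.1]
 [571.7  74.1  63.8]] ((560.9476318359375, 67.24000549316406), (21.790170669555664, 11.519972801208496), 19.91338348388672)
wall near 3648 -0.0487 x@y100,200 [539.4 534.5] y 44.2 192.3 z 26.1
wall far 3512 -0.0484 x@y100,200 [608.5 603.7] y 98.5 196.4 z 26.0
(400, 640, 3)
```

View pics/w2.png

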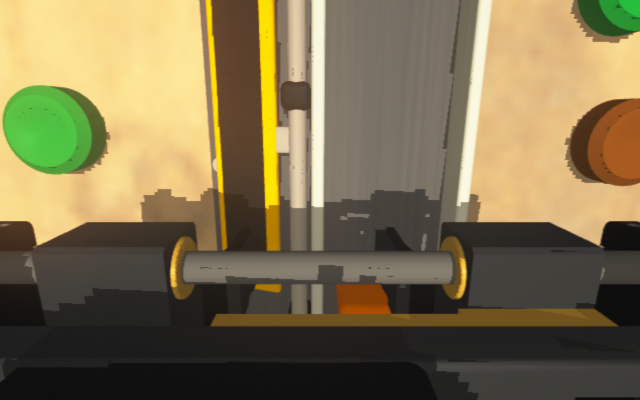

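The finger is off the tab: TCP y is 80.7, and the tab rear, at (362, 300) in the image, is at y≈67. The bar finger still drags on the bar. I'll ease the press slightly and slide a little further back.

Emit:
move_arm([
  [[0,0,-0.4],[0,0,0],91],
  [[0,0,-0.4],[0,0,0],91],
  [[1,0,-0.3],[0,0,0],91],
  [[2,0,0],[0,0,0],91],
  [[0,0,0],[0,0,0],91],
  [[0,0,0],[0,0,0],91],
])

```text
time: 11.62
position: [541.1, 85.3, 26.1]
tool_rot: [0.002, 0.688, 0.725, -0.001]
force: [-4.3, -9.7, 14.4]
gripper_width: 0.641
grip_force: 7.1
```

Emit:
move_arm([
  [[0,0,-4],[0,0,0],91],
  [[0,0,-5],[0,0,0],91],
  [[0,0,-5],[0,0,0],91],
  [[1,0,-6],[0,0,0],91],
  [[1,0,-10],[0,0,0],91],
  [[2,0,-15],[0,0,0],91],
  [[3,0,-25],[0,0,0],91],
  [[5,0,-35],[0,0,0],91],
  [[10,-10,-40],[0,0,0],91],
  [[10,-20,-35],[0,0,0],91],
  [[10,-30,-20],[0,0,0],91],
  [[0,-30,0],[0,0,0],91],
])

```text
time: 12.62
position: [449.1, 129.3, 228.9]
tool_rot: [0.001, 0.686, 0.727, 0.003]
force: [-0.3, 0.6, 0.6]
gripper_width: 0.64
grip_force: 0.0
```

Emit:
move_arm([
  [[20,-20,0],[0,0,0],91],
  [[30,-10,0],[0,0,0],91],
  [[35,0,0],[0,0,0],91],
  [[35,0,0],[0,0,0],91],
  [[35,0,0],[0,0,0],91],
  [[0,0,0],[0,0,0],91],
  [[0,0,0],[0,0,0],91],
])

```text
time: 13.2
position: [408.7, 280.8, 224.8]
tool_rot: [-0.001, 0.686, 0.728, -0.0]
force: [1.0, -0.2, 0.4]
gripper_width: 0.641
grip_force: 0.0
```

Run:
```python
from h import *
a,d=imaging.read_camera("top");b,ds=imaging.read_camera("scene")
A=cv2.resize(a[140:262,255:445],None,fx=3,fy=3,interpolation=2);B=cv2.resize(b[110:240,270:370],None,fx=1.8,fy=1.8,interpolation=2)
o=np.zeros((600,570,3),np.uint8);o[:A.shape[0],:A.shape[1]]=A;o[366:366+B.shape[0],:B.shape[1]]=B;cv2.imwrite("pics/end.png",o)
```

```text
(no output)
```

View pics/end.png

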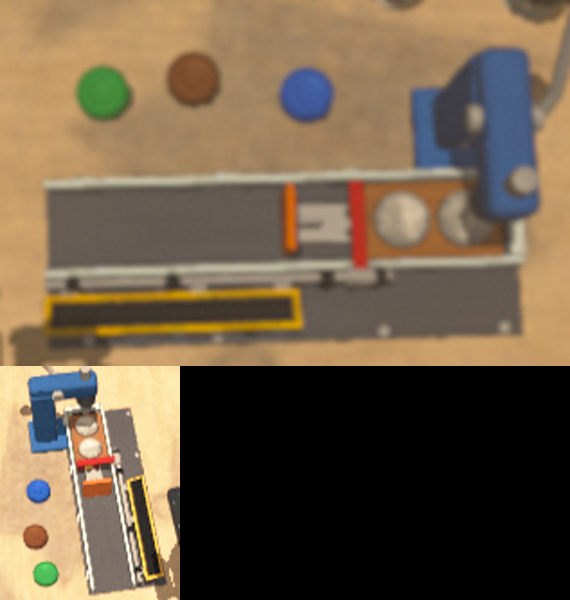

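The gate is shut at (358, 222) behind the rack, the tab is at (290, 217) and the anvils are seated. I'll make one numeric check that the rack is fully home.

Run:
```python
from h import *
a,d=imaging.read_camera("top");c=cal("top")
def px(o):return [255+o[0]/3,140+o[1]/3]
h=cv2.cvtColor(a,cv2.COLOR_BGR2HSV)
m=mask(a,(5,120,60),(18,255,255),(362,195,430,232))
v,u=np.nonzero(m);P=deproj(np.c_[u,v],d[v,u],c);k=(P[:,2]>14)&(P[:,2]<26);print("body y range",np.percentile(P[k,1],[0,1,99,100]).round(1))
m=mask(a,(5,150,100),(18,255,255),(340,195,358,232));v,u=np.nonzero(m);P=deproj(np.c_[u,v],d[v,u],c);k=P[:,2]>45;print("tab y",np.percentile(P[k,1],[1,50,99]).round(1))
for r in(205,212,219):
    cols=np.arange(408,434);Q=deproj(np.c_[cols,np.full(26,r)],d[r,cols],c)
    print(r,[(int(x),round(q[1]),round(q[2]),h[r,x].tolist()) for x,q in zip(cols,Q) if 416<=x])
```

```text
body y range [-105.8 -104.7    0.6    1.1]
tab y [60.  62.9 83.6]
205 [(416, -60, 147, [126, 35, 72]), (417, -60, 156, [113, 61, 84]), (418, -61, 162, [111, 88, 102]), (419, -62, 166, [109, 107, 117]), (420, -64, 165, [108, 112, 125]), (421, -66, 166, [108, 119, 133]), (422, -67, 167, [109, 117, 135]), (423, -70, 167, [110, 107, 131]), (424, -72, 167, [111, 86, 116]), (425, -74, 166, [114, 53, 101]), (426, -76, 167, [124, 23, 88]), (427, -76, 172, [135, 18, 84]), (428, -79, 168, [130, 18, 85]), (429, -82, 166, [118, 34, 97]), (430, -84, 165, [113, 54, 109]), (431, -86, 167, [111, 78, 115]), (432, -88, 168, [110, 97, 116]), (433, -90, 166, [114, 74, 113])]
212 [(416, -69, 110, [4, 30, 69]), (417, -63, 142, [160, 23, 66]), (418, -65, 144, [150, 16, 64]), (419, -66, 147, [130, 22, 70]), (420, -68, 149, [123, 35, 73]), (421, -69, 151, [120, 40, 77]), (422, -71, 152, [123, 39, 78]), (423, -74, 149, [120, 38, 80]), (424, -75, 152, [118, 38, 80]), (425, -77, 152, [120, 32, 79]), (426, -79, 152, [120, 22, 81]), (427, -81, 151, [130, 9, 85]), (428, -83, 154, [0, 11, 92]), (429, -86, 148, [11, 34, 105]), (430, -89, 146, [13, 64, 115]), (431, -132, 2, [15, 92, 138]), (432, -135, -2, [16, 108, 163]), (433, -137, 2, [16, 115, 180])]
219 [(416, -90, 25, [16, 92, 94]), (417, -94, 17, [13, 111, 94]), (418, -95, 23, [13, 130, 96]), (419, -97, 23, [13, 146, 98]), (420, 153, 1007, [14, 142, 97]), (421, -103, 20, [15, 140, 93]), (422, -105, 19, [14, 126, 85]), (423, -108, 20, [13, 93, 74]), (424, -108, 26, [17, 64, 84]), (425, -110, 28, [21, 50, 117]), (426, -112, 31, [22, 48, 161]), (427, -114, 30, [23, 45, 192]), (428, -117, 30, [22, 46, 199]), (429, -118, 32, [21, 55, 184]), (430, -122, 26, [17, 79, 171]), (431, -131, 3, [17, 106, 166]), (432, -135, -1, [16, 114, 172]), (433, -138, -3, [16, 117, 181])]
```

```bash
python3 -c "
from workcell import job
print(job.finish_job())"
```

```text
the job is handed in; nothing more can be done
None
```

The rack is fully home against the end stop and the gate has dropped shut behind it; the bar was held down for the whole push, neither anvil was touched, and I handed the job in with the arm clear of everything, about 13 s into the 48 s allowed.

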